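# Tip a bearing ball into its tray and hold the tray up for inspection

## Task

Lift the orange scoop with the steel ball in it, tip the ball into the round dish of the blue bearing tray, and stand the empty scoop back upright on the bench. Then lift the tray by its wooden grip, keeping it level all the way so that the ball stays in the dish, and finish while still holding it level and still, with the ball over the middle of the round green pad and the tray's underside about 10 cm above the pad. Never let the ball get onto the bench, and do not disturb the other things lying about.

Things in the scene. Friction and masses are not known exactly. Their poses are not given: they have to be found in the camera images.
- scoop_grip (a point): Loose orange scoop (94 mm long, 42 mm wide, about 0.14 kg) with an upright square wooden grip at its back end: 20x20 mm, its top 110 mm above the scoop's underside. This point is in the grip's middle line, 85 mm above the underside (25 mm below the top). Axes: z up along the grip, -x to the spout, y across; the grip's faces look along x and y, so it can be pinched either way.
- scoop_spout (a point): Middle of the scoop's front edge: the top of the low lip over which the ball leaves, 79 mm from the grip's middle line towards -x and 10.5 mm above the scoop's underside. The lip stands 2.5 mm above the pan floor; the ball rolls over it only when the spout is tipped down by more than about 37 degrees (it is surely out at 50), sooner if it gets a run, so tip slowly. Same axes as the grip.
- scoop_pan (a point): Middle of the scoop's pan, at the height of the ball's centre. The pan's floor is 8 mm above the underside, 34 mm wide and 28 mm long inside, its side walls reach 26 mm above the underside, the back wall 30 mm. Same axes as the grip.
- scoop: The whole scoop; origin at the centre of its underside, 36 mm in front of the grip's middle line. Same axes as the grip.
- ball_center (a point): Centre of the loose steel ball, 25 mm across, about 64 g. It starts in the scoop's pan, where it has a few mm of play.
- tray_grip (a point): Loose blue bearing tray (base plate 84x130 mm and 8 mm thick, about 0.3 kg) with an upright square wooden grip near one end: 20x20 mm, its top 110 mm above the tray's underside. This point is in the grip's middle line, 85 mm above the underside (25 mm below the top). Axes: z up along the grip, -y from the grip to the dish; the grip's faces look along x and y.
- tray_dish (a point): Centre of the ball when it lies in the middle of the tray's round dish: 66 mm from the grip's middle line towards -y, 20.5 mm above the tray's underside. The dish is a cone with a steeper rim; the rim is 36 mm above the underside, 78 mm across inside and 86 mm outside. A ball that falls in gathers at the middle. It runs out if the tray is tipped far. Same axes as the tray's grip.
- tray: The whole tray; origin at the underside, 46 mm from the grip's middle line towards the dish.
- pad_center (a point): Middle of the upper face of the round green inspection pad with white border and white centre dot, 110 mm across, 2 mm thick, fixed on the bench. The scoop, the tray and the pad swap places from start to start.
- calliper: Bystander, leave it alone: calliper lying flat, 67x215x13 mm. Origin at the middle of its underside.
- wax_tin: Bystander, leave it alone: round wax tin, 71 mm across, 25 mm high. Origin at the middle of its underside.
- masking_tape: Bystander, leave it alone: roll of cream masking tape, 100 mm across, 24 mm high. Origin at the middle of its underside.
- offcut_3: Bystander, leave it alone: light wood offcut lying by the fence, 40x180x18 mm. Origin at the middle of its underside.
- screw_box: Bystander, leave it alone: small cardboard box, 55x85x40 mm. Origin at the middle of its underside.
- spring_clamp: Bystander, leave it alone: orange spring clamp lying flat, 66x104x16 mm. Origin at the middle of its underside.
- push_block: Bystander, leave it alone: yellow push block with a handle, 75x150x78 mm. Origin at the middle of its underside.
- fence_face (a point): Fixed: a point on the top edge (109 mm high) of the near face of the long saw fence behind the work. The fence runs straight: from this point its face comes 0.33 m nearer the robot per metre to the left and goes 0.33 m farther per metre to the right. A beam crosses overhead at the right side of the bench: keep the wrist from straying beyond about 0.35 m to the right.
Mind the look-alikes: they are no part of the job. Of the things that look like the scoop, the largest one is meant.

How it is judged:
By the outcome, as a careful person would: the job done as asked, in the order asked, and still so for the second after the job is handed in, while the arm keeps its last pose, push and grip.
It also fails if it takes over 72 s, if anything falls off the work surface, if the arm or the gripper's body presses on something with over 40 N, if the wrist force passes 120 N, or if a joint passes its speed limit or range.

## Robot

A 6-joint arm with a two-finger parallel gripper is mounted at the origin on the work surface; the furniture and walls round the work are solid. World frame = base frame: x ahead of the robot, y to its left, z up, the work surface at z = 0. Lengths are in m, angles in rad, forces in N, time in s.
With the tool pointing down it reaches from about 0.3 to 0.75 m from the base axis. Payload 8.5 kg.
Tool frame: the origin (TCP) lies midway between the tips of the shut fingers; the grasp point (between the pads) lies 19 mm behind it; z points along the fingers, y is the line along which they close (so a half turn about z gives the same grasp; the last joint's range is limited). The gripper opens to 88 mm and grips with 3 to 60 N. Pads are 18 mm wide; open, the fingers measure 123 mm over their backs; the gripper's body (75 mm by 187 mm) begins 45 mm behind the grasp point.
Start: joints at [-0.215, 0.381, 1.297, -0, 1.464, -0.215], TCP at [0.55, 0, 0.239] pointing down, gripper open.
Joint ranges: [-3.11, 3.11], [-0.89, 2.33], [0.22, 2.48], [-1.42, 4.56], [0.17, 2.85], [-2.88, 2.88]. Speed limits (rad/s): [2.39, 2.39, 3.14, 3.14, 3.14, 3.14].

## Interface

Orientations are given as a rotation vector (axis times angle).
In Python, from station import arm, eyes gives the robot as it stands. The module is installed in compiled form; this text tells all that it offers.
- The arm moves only by the tool jog_arm, never from a script. Its argument "targets" is a list that holds one entry, the list of rows, each a list of 7 numbers: the closure in counts, from 0 (fully open) to 255 (shut), then the shift along the world's x, y, z in mm, then the turn, a rotation vector about the world's x, y, z in degrees. In form: [[[hand, x, y, z, ax, ay, az], ...]]. A call has 1 to 12 rows; each row is the pose to reach, as a shift and turn from the pose commanded when the call began; what a row does not reach only later rows make up. A row lasts 1/12 s, in which the tool goes at most 41.7 mm and 7.16 degrees, less where a joint would pass 70% of its speed; a pose out of reach is approached as far as the arm can. A call with a gripper value outside its range is refused whole. The fingers move at their own pace and stop on an object; "squeeze" is the grip in N (left out, the last holds). Time passes only in rows, so rows that repeat a pose let the fingers close. It gives the time, the measured TCP pose, the force, the opening and the grip force at its end, in the units of the state.
- arm.observe(): the state, without advancing time (a new reading comes with each control period).
- eyes.camera(name): name is "side" or "top"; returns the picture (400x640x3 uint8, blue, green, red); there is no depth.
- eyes.camera_model(name): a dict with "fx", "fy", "cx", "cy" (pixels), "extrinsics" (4x4, takes a point from world to camera coordinates). Camera axes: x right, y down, z forward; pixel columns grow to the right and rows downward; lengths in m; the calibration is good to about 2 mm. A picture is of the moment at which its call begins. camera_model takes no time and is no camera call.
- arm.close_job(): hands the job in; it is judged then, once.
The state is a dict: "time": time; "joint_positions": joint angles; "qd": joint speeds; "joint_efforts": joint torques, N m; "ee_pos": TCP position; "ee_rot": TCP orientation; "contact_force": force on the tool from outside, world axes, zero at the start; "moment": the same for the moment, N m; "gripper_width": finger opening in m; "grip_force": force on a finger pad.
Only numpy, scipy, OpenCV 4.12 (cv2) and the standard library are available. Lean on these libraries where they do the work, as an engineer would, in place of code of your own. Each camera call takes 0.05 s, during which the arm holds its last target. There are 200 camera calls.

## Working session

There is one attempt and no reset: what is moved stays moved. The work goes in short steps, Python scripts to look and compute and a tool call to move; the robot and the scene stay as the last step left them, time stands still between calls to the robot, and variables do not carry over. Pictures are saved under pics/ and viewed, at most 10 in all, crops included, and the job is handed in when it is done.

Besides the shell and the picture viewer there is one more tool, called after ">>>" by a JSON object that holds its "fn" and its "kwargs". jog_arm: Moves the arm, as the interface text tells. Its arguments: {"type":"object","properties":{"targets":{"type":"array","items":{"type":"array","items":{"type":"array","items":{"type":"number"}}}},"squeeze":{"type":"number"}},"required":["targets"]}

```bash
mkdir -p pics; cat > h.py <<'E'
import numpy as np, cv2
from station import arm, eyes
def cm(n):
    m=eyes.camera_model(n); K=np.array([[m['fx'],0,m['cx']],[0,m['fy'],m['cy']],[0,0,1]]); return K,np.array(m['extrinsics'])
def proj(n,p):
    K,E=cm(n); c=E[:3,:3]@np.array(p,float)+E[:3,3]; q=K@c; return q[:2]/q[2]
def ray(n,uv):
    K,E=cm(n); R=E[:3,:3]; o=-R.T@E[:3,3]; d=R.T@np.linalg.solve(K,[uv[0],uv[1],1]); return o,d/np.linalg.norm(d)
def at_z(n,uv,z):
    o,d=ray(n,uv); return o+d*(z-o[2])/d[2]
def tri(uvs,uvt):
    o1,d1=ray('side',uvs); o2,d2=ray('top',uvt)
    A=np.stack([d1,-d2],1); s=np.linalg.lstsq(A,o2-o1,rcond=None)[0]
    a=o1+s[0]*d1;b=o2+s[1]*d2; return (a+b)/2,np.linalg.norm(a-b)
def snap(n,f,crop=None,k=1):
    im=eyes.camera(n)
    if crop: x0,y0,x1,y1=crop; im=cv2.resize(im[y0:y1,x0:x1],None,fx=k,fy=k,interpolation=cv2.INTER_CUBIC)
    cv2.imwrite('pics/'+f,im); return im
E
python3 - <<'E'
from h import *
for n in('side','top'):
    im=snap(n,n+'0.png'); cv2.imwrite(f'{n}0raw.png',im)
    K,E=cm(n); print(n,K[0,0],(-E[:3,:3].T@E[:3,3]).round(3),E[2,:3].round(3))
print(arm.observe())
E
```

```text
side 430.43968291613584 [0.11  1.256 0.817] [ 0.243 -0.847 -0.473]
top 386.4449239755976 [0.315 0.022 1.389] [ 0.135  0.003 -0.991]
{'time': 0.1, 'joint_positions': array([-2.15284789e-01,  3.81167540e-01,  1.29813932e+00, -1.29483851e-05,
        1.46361588e+00, -2.15288251e-01]), 'qd': array([-6.76104544e-04, -6.13592097e-04, -1.62700670e-03,  2.62993761e-04,
       -5.47361563e-05, -2.84392872e-03]), 'joint_efforts': array([ 3.42670668e-03, -4.38650107e+01, -2.24912524e+01,  7.15119881e-02,
        3.42038926e-02, -1.57015911e-04]), 'ee_pos': array([5.49755863e-01, 5.61216028e-05, 2.38194014e-01]), 'ee_rot': array([-2.22064908e+00, -2.22065986e+00,  1.14426635e-03]), 'contact_force': array([-0.42940974, -0.00339897,  0.13262379]), 'moment': array([-0.01111279,  0.03252159,  0.03594334]), 'grip_force': 0.0, 'gripper_width': 0.08828041377782227}
```

View pics/top0.png

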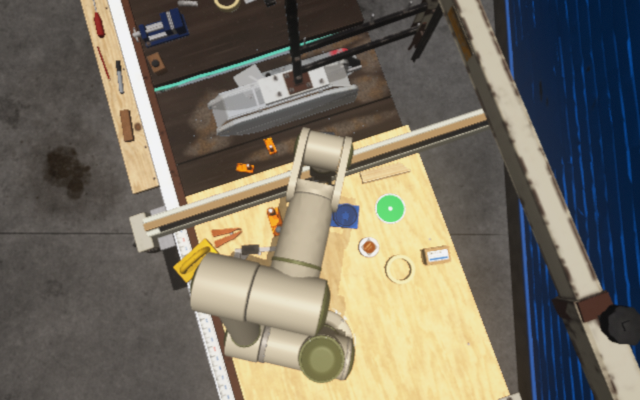

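View pics/side0.png

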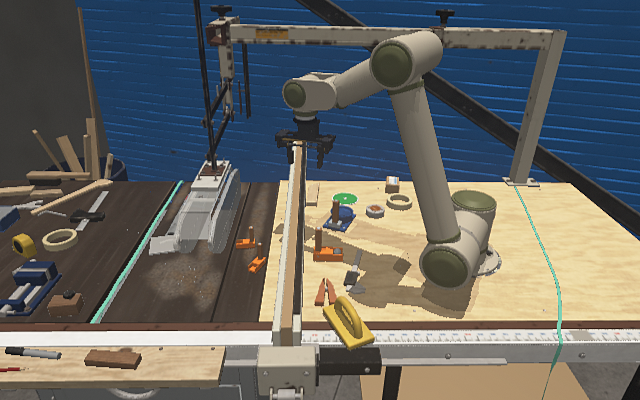

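```bash
python3 - <<'E'
import cv2,numpy as np
s=cv2.imread('side0raw.png');t=cv2.imread('top0raw.png')
a=cv2.resize(s[175:295,230:390],None,fx=5,fy=5,interpolation=cv2.INTER_CUBIC)
cv2.imwrite('pics/c1.png',a)
b=cv2.resize(t[130:250,230:390],None,fx=5,fy=5,interpolation=cv2.INTER_CUBIC)
cv2.imwrite('pics/c2.png',b)
E
```

```text
(no output)
```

View pics/c1.png

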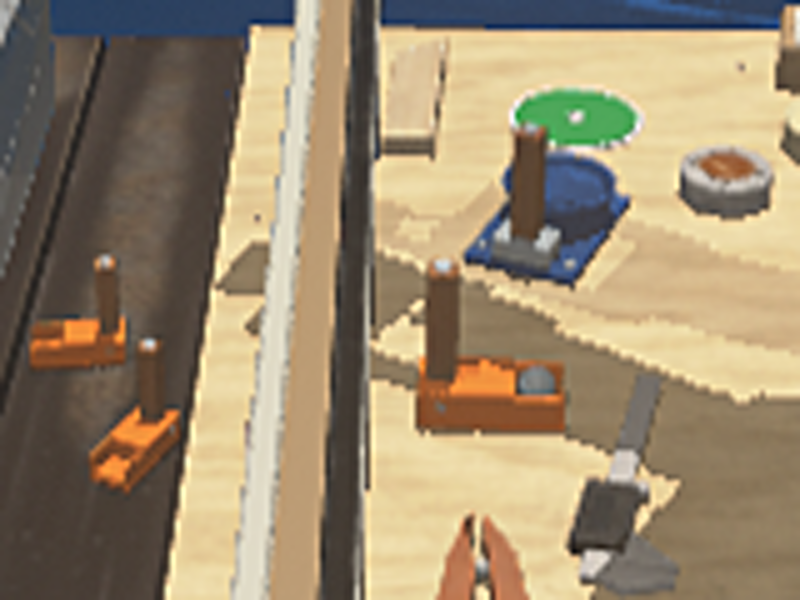

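View pics/c2.png

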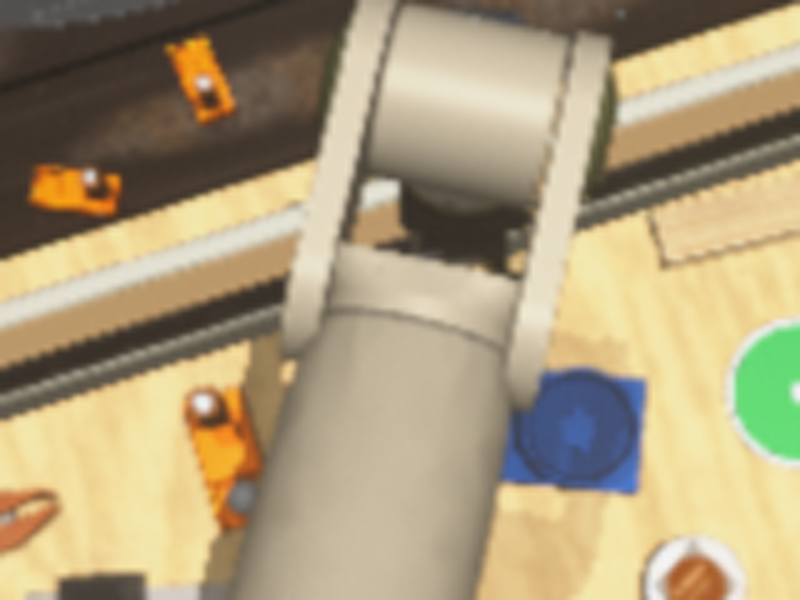

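```bash
python3 - <<'E'
from h import *
S=lambda u,v:(230+u/5-.4,175+v/5-.4); T=lambda u,v:(230+u/5-.4,130+v/5-.4)
g=tri(S(444,266),T(207,402));print('grip top',g)
b=tri(S(537,380),T(241,497));print('ball',b)
print('pad',tri(S(576,117),T(798,392)))
print('pad z',at_z('side',S(576,117),.002),at_z('top',T(798,392),.002))
print('traygriptop z.11',at_z('side',S(530,130),.11))
print('rim centre',tri(S(561,180),T(577,425)))
print('tray corners top z=8mm',[at_z('top',T(*c),.008)[:2].round(3) for c in((645,378),(637,492),(503,482),)])
print('tray corners side z=8mm',[at_z('side',S(*c),.008)[:2].round(3) for c in((630,198),(573,282),(465,256),)])
print('scoop bottom side',[at_z('side',S(*c),0)[:2].round(3) for c in((420,428),(565,430),)])
for n,c in dict(clamp=(540-230,0),).items(): pass
print('calliper side',[at_z('side',S(*c),.01)[:2].round(3) for c in((650,380),(600,575),(670,580),(572,545))])
print('tin', at_z('side',S(725,160),.025)[:2])
print('clamp tip', [at_z('side',S(*c),.01)[:2].round(3) for c in ((475,515),(520,560),(440,590))])
print('fence', [at_z('side',S(*c),.109)[:2].round(3) for c in ((335,300),(350,50))])
E
```

```text
grip top (array([0.44670678, 0.16871527, 0.11076292]), np.float64(0.0018470058454957794))
ball (array([0.38814259, 0.15312607, 0.0277866 ]), np.float64(0.0020464597557552132))
pad (array([ 0.46530924, -0.24456419,  0.00588923]), np.float64(0.00296652389955075))
pad z [ 0.4655078  -0.25185107  0.002     ] [ 0.46720036 -0.24504848  0.002     ]
traygriptop z.11 [ 0.4438664  -0.02264785  0.11      ]
rim centre (array([ 0.43711125, -0.08296081,  0.03928553]), np.float64(0.004795144693529883))
tray corners top z=8mm [array([ 0.476, -0.134]), array([ 0.395, -0.127]), array([ 0.401, -0.032])]
tray corners side z=8mm [array([ 0.391, -0.127]), array([0.402, 0.001]), array([ 0.484, -0.007])]
scoop bottom side [array([0.453, 0.19 ]), array([0.365, 0.162])]
calliper side [array([0.323, 0.104]), array([0.307, 0.304]), array([0.268, 0.296]), array([0.329, 0.284])]
tin [ 0.32997014 -0.17880381]
clamp tip [array([0.391, 0.275]), array([0.354, 0.306]), array([0.39 , 0.346])]
fence [array([0.497, 0.224]), array([ 0.606, -0.102])]
```

Three orange scoop look-alikes: side (245,240), side (257,263) — both small, empty, beyond the fence — and side (327,250)/top (273,218), which is clearly the largest, lies in front of the fence and holds the ball (side (337,251)). That third one is meant. The tray is at top (345,215) and the pad at top (389,208). Heights check: grip top measures 111 mm (110 given), ball 28 mm (about 20 given).

>>> {"fn": "jog_arm", "kwargs": {"targets": [[[0,-103,169,-38,0,0,-73.5],[0,-103,169,-38,0,0,-73.5],[0,-103,169,-38,0,0,-73.5],[0,-103,169,-38,0,0,-73.5],[0,-103,169,-38,0,0,-73.5],[0,-103,169,-38,0,0,-73.5],[0,-103,169,-38,0,0,-73.5],[0,-103,169,-38,0,0,-73.5],[0,-103,169,-38,0,0,-73.5],[0,-103,169,-38,0,0,-73.5],[0,-103,169,-38,0,0,-73.5],[0,-103,169,-38,0,0,-73.5]]], "squeeze": 30}}

```text
time: 1.1
ee_pos: [0.4468, 0.169, 0.2005]
ee_rot: [-3.11, -0.447, 0.001]
contact_force: [-0.4, 0.2, 0.2]
gripper_width: 0.0881
grip_force: 0.0
```

```bash
python3 - <<'E'
from h import *
s=arm.observe(); print({k:np.round(s[k],4) for k in('time','joint_positions','ee_pos','ee_rot')})
a=snap('top','t1.png',(230,130,390,250),5)
t=eyes.camera('side'); cv2.imwrite('pics/s1.png',cv2.resize(t[175:295,260:420],None,fx=5,fy=5,interpolation=cv2.INTER_CUBIC))
E
```

```text
{'time': np.float64(1.1), 'joint_positions': array([ 0.1131,  0.2897,  1.5556, -0.    ,  1.2969,  1.3981]), 'ee_pos': array([0.4468, 0.169 , 0.2005]), 'ee_rot': array([-3.1095e+00, -4.4750e-01,  1.0000e-03])}
```

View pics/t1.png

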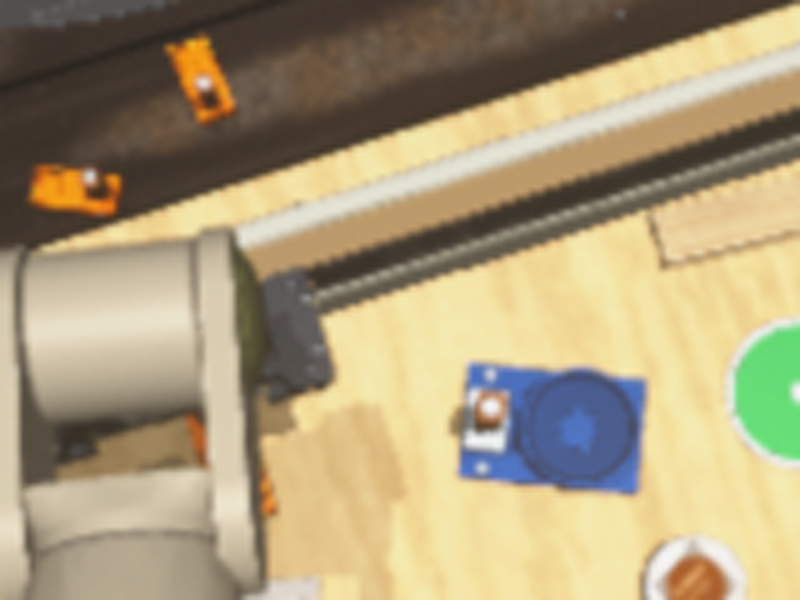

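The tray is now unobstructed: grip top at top-crop (490,409), rim centre about (578,427), plate corners at (468,363), (645,378), (637,492) and (461,478).

```bash
python3 - <<'E'
from h import *
S=lambda u,v:(230+u/5-.4,175+v/5-.4); T=lambda u,v:(230+u/5-.4,130+v/5-.4)
print('tray grip top',tri(S(530,130),T(490,409)), at_z('top',T(490,409),.11))
c=np.array([at_z('top',T(*q),.008)[:2] for q in((468,363),(645,378),(637,492),(461,478))]);print(c.round(3))
m=c.mean(0); d=(c[1]+c[2]-c[0]-c[3]); d/=np.linalg.norm(d); print('mid',m,'dish dir',d,np.degrees(np.arctan2(d[0],-d[1])))
print('rim',at_z('top',T(578,427),.036))
# scoop grip
print('scoop grip at .11', at_z('top',T(207,402),.11),at_z('side',S(444,266),.11))
# kin fit: r,z in plane
from scipy.optimize import least_squares
P=[([-.2153,.3812,1.2981,1.4636],[.54976,0,.2382]),([.1131,.2897,1.5556,1.2969],[.4468,.169,.2005])]
for j,p in P:
    c,s=np.cos(j[0]),np.sin(j[0]); print('r',c*p[0]+s*p[1],'lat',-s*p[0]+c*p[1])
E
```

```text
tray grip top (array([ 0.44312954, -0.01924073,  0.11188096]), np.float64(0.0002967480412347053)) [ 0.44346503 -0.01927213  0.11      ]
[[ 0.487 -0.007]
 [ 0.476 -0.134]
 [ 0.395 -0.127]
 [ 0.404 -0.002]]
mid [ 0.44051577 -0.06751738] dish dir [-0.07981584 -0.99680963] -4.577980213338042
rim [ 0.4383696  -0.08345743  0.036     ]
scoop grip at .11 [0.44769219 0.16901665 0.11      ] [0.44612025 0.16751878 0.11      ]
r 0.5370673313454235 lat 0.1174510076649202
r 0.4630185756471816 lat 0.11749484501736732
```

>>> {"fn": "jog_arm", "kwargs": {"targets": [[[0,0,0,-40,0,0,0],[0,0,0,-75,0,0,0],[0,0,0,-75,0,0,0]]]}}

```text
time: 1.45
ee_pos: [0.4441, 0.1686, 0.121]
ee_rot: [-3.108, -0.453, 0.016]
contact_force: [-0.2, -0.3, -0.1]
gripper_width: 0.0882
grip_force: 0.0
```

```bash
python3 - <<'E'
from h import *
s=arm.observe(); print({k:np.round(s[k],4) for k in('time','joint_positions','ee_pos','ee_rot')})
snap('side','s2.png',(260,150,420,270),5)
E
```

```text
{'time': np.float64(1.45), 'joint_positions': array([ 0.1128,  0.3862,  1.6768, -0.    ,  1.0888,  1.3939]), 'ee_pos': array([0.4441, 0.1686, 0.121 ]), 'ee_rot': array([-3.1084, -0.4534,  0.0159])}
```

View pics/s2.png

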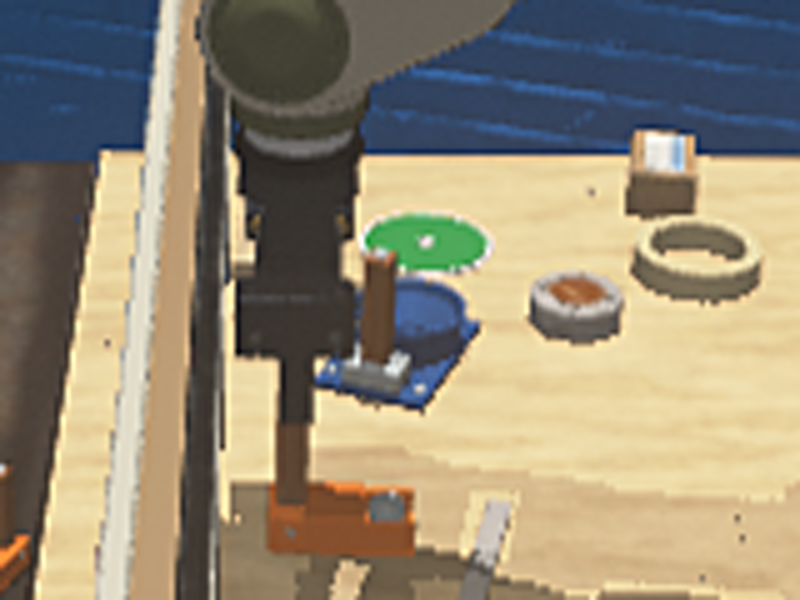

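The side view shows the fingers straddling the grip of the ball-holding scoop (grip at crop (293,455), finger at (296,385)), lined up in x. The next move goes down and closes.

>>> {"fn": "jog_arm", "kwargs": {"targets": [[[0,0,0,-28,0,0,0],[0,0,0,-56,0,0,0],[0,0,0,-56,0,0,0],[0,0,0,-56,0,0,0],[255,0,0,-56,0,0,0],[255,0,0,-56,0,0,0],[255,0,0,-56,0,0,0],[255,0,0,-56,0,0,0],[255,0,0,-56,0,0,0],[255,0,0,-56,0,0,0],[255,0,0,-56,0,0,0],[255,0,0,-56,0,0,0]]], "squeeze": 35}}

```text
time: 2.5
ee_pos: [0.447, 0.169, 0.0698]
ee_rot: [3.109, 0.451, 0.0]
contact_force: [-0.3, -0.0, 0.1]
gripper_width: 0.0364
grip_force: 0.0
```

```bash
python3 - <<'E'
from h import *
from scipy.optimize import least_squares
s=arm.observe(); print({k:np.round(s[k],4) for k in('time','joint_positions','ee_pos','ee_rot')})
j=s['joint_positions'];p=s['ee_pos']
P=[([-.2153,.3812,1.2981,1.4636],[.54976,0,.2382]),([.1131,.2897,1.5556,1.2969],[.4468,.169,.2005]),([ 0.1128,  0.3862,  1.6768,1.0888],[0.4441, 0.1686, 0.121]),(j[[0,1,2,4]],p)]
def res(v):
    L1,L2,d,h=v; o=[]
    for j,p in P:
        r=np.cos(j[0])*p[0]+np.sin(j[0])*p[1]; a,b=j[1],j[1]+j[2]; c=b+j[3]
        o+=[L1*np.sin(a)+L2*np.sin(b)+d*np.sin(c)-r, h+L1*np.cos(a)+L2*np.cos(b)+d*np.cos(c)-p[2]]
    return o
f=least_squares(res,[.4,.4,.25,.2]);print(f.x,np.abs(f.fun).max())
L1,L2,d,h=f.x
# pour: h-d only combined; assume guesses of d
for dd in (.2,.25,.3):
  hh=h+dd-d   # keep h-d
  for tilt in (30,40,50,-50):
    # grip point above spout: spout at r=.43
    t=np.radians(tilt)
    spz=.06; 
    gx,gz=79*np.cos(t)-74.5*np.sin(t),79*np.sin(t)+74.5*np.cos(t)
    # TCP 19mm past grasp along tool dir (sin t, -cos t)
    tr=.425+gx/1e3+.019*np.sin(t); tz=spz+gz/1e3-.019*np.cos(t)
    wr,wz=tr-dd*np.sin(t),tz+dd*np.cos(t)-hh
    D=np.hypot(wr,wz); 
    ca=(D*D-L1**2-L2**2)/(2*L1*L2); j3=np.arccos(ca)
    j2=np.arctan2(wr,wz)-np.arctan2(L2*np.sin(j3),L1+L2*np.cos(j3))
    print(dd,tilt,'j2 j3 j5',j2,j3,np.pi-t-j2-j3)
E
```

```text
{'time': np.float64(2.5), 'joint_positions': array([ 0.1131,  0.4651,  1.7373, -0.    ,  0.9391,  1.3958]), 'ee_pos': array([0.447 , 0.169 , 0.0698]), 'ee_rot': array([3.1091e+00, 4.5090e-01, 1.0000e-04])}
[0.40507566 0.36598502 1.17563619 1.08960104] 0.024069375098931367
0.2 30 j2 j3 j5 0.13769919216272042 1.9931957038994246 0.4870989819293494
0.2 40 j2 j3 j5 0.056504301220952846 2.1317405102910323 0.25521614128007597
0.2 50 j2 j3 j5 -0.0027373322237074227 2.2682411739565134 0.003424185859822515
0.2 -50 j2 j3 j5 1.0155316706778779 1.019277863579008 1.9794477453300718
0.25 30 j2 j3 j5 0.08988992453456557 2.069967929121637 0.45813602433529166
0.25 40 j2 j3 j5 -0.0002515400518041666 2.2305019209601906 0.21321057188367476
0.25 50 j2 j3 j5 -0.05976630739973521 2.3879016602645535 -0.05920732527218986
0.25 -50 j2 j3 j5 1.1478517981550758 0.7988922924500362 2.067513188981846
0.3 30 j2 j3 j5 0.041614045690507084 2.1447163496227724 0.4316634826782151
0.3 40 j2 j3 j5 -0.05767070377582917 2.3266252029644257 0.17450645360346462
0.3 50 j2 j3 j5 -0.11505687823252353 2.5048337874107824 -0.12084888158563034
0.3 -50 j2 j3 j5 1.3204613951009343 0.4884353238626632 2.2053605606233604
```

```bash
cat > ik.py <<'E'
from h import *
from scipy.spatial.transform import Rotation as Ro
L1,L2=.4051,.366; OFF=.1175
def Rt(spout,tilt,flip):
    # scoop frame: -x to spout (azimuth spout deg), tipped by tilt; tool y = scoop +-y
    Rs=Ro.from_euler('ZY',[spout+180,-tilt],degrees=True).as_matrix() # x axis tips up
    T=np.array([[-1,0,0],[0,1,0],[0,0,-1]]) if flip else np.array([[1,0,0],[0,-1,0],[0,0,-1]])
    return Rs,Rs@T
def ik(p,R,d,h,j4near=0):
    w=np.array(p)-d*R[:,2]
    rr=np.hypot(w[0],w[1]); j1=np.arctan2(w[1],w[0])-np.arcsin(OFF/rr); r=np.sqrt(rr**2-OFF**2); z=w[2]-h
    D=np.hypot(r,z); j3=np.arccos((D*D-L1**2-L2**2)/(2*L1*L2)); j2=np.arctan2(r,z)-np.arctan2(L2*np.sin(j3),L1+L2*np.cos(j3))
    M=Ro.from_euler('ZY',[j1,j2+j3]).as_matrix().T@R
    j4,j5,j6=Ro.from_matrix(M).as_euler('ZYZ'); j6-=np.pi/2
    if abs(j4)>np.pi/2: j4,j5,j6=j4-np.pi*np.sign(j4),-j5,j6+np.pi
    w=lambda a:(a+np.pi)%(2*np.pi)-np.pi
    return np.array([j1,j2,j3,w(j4),j5,w(j6)])
def h_of(d):
    j2,j3=.4651,1.7373; return .0698-L1*np.cos(j2)-L2*np.cos(j2+j3)+d
def tcp_for_spout(sp,Rs): return np.array(sp)+Rs@np.array([.079,0,.070-.0105]) # TCP at 70mm above underside
E
python3 - <<'E'
from ik import *
o,dd=ray('side',(315.6,157.6)); q=o+dd*(.23-o[1])/dd[1]; print('wrist',q)
d=q[2]-.121; print('d',d,'h',h_of(d))
R=Ro.from_rotvec([3.1091,.4509,0]).as_matrix(); print(ik([.447,.169,.0698],R,d,h_of(d)).round(3),R[:,1])
for dd in(d,d-.03,d+.03):
 for sp in (60,75,90,105,120,135):
  for fl in (0,1):
   out=[]
   for t in (0,25,50):
    Rs,R=Rt(sp,t,fl); out.append(ik(tcp_for_spout([.438,-.088,.06],Rs),R,dd,h_of(dd)).round(2))
   print(round(dd,3),sp,fl,out[0],out[1],out[2])
E
```

```text
wrist [0.43813042 0.23       0.37060486]
d 0.24960486441280266 h 0.17343688675144803
[0.113 0.437 1.782 0.    0.922 1.396] [ 2.84076933e-01 -9.58801489e-01 -3.29533053e-05]
0.25 60 0 [-0.65  0.26  1.88  0.    1.01  3.01] [-0.33  0.34  1.75 -0.46  1.18 -2.74] [-0.08  0.56  1.58 -0.77  1.5  -2.44]
0.25 60 1 [-0.65  0.26  1.88  0.    1.01 -0.13] [-0.33  0.34  1.75 -0.46  1.18  0.4 ] [-0.08  0.56  1.58 -0.77  1.5   0.7 ]
0.25 75 0 [-0.64  0.3   1.82  0.    1.02  2.76] [-0.33  0.31  1.79 -0.5   1.06 -2.96] [-0.05  0.47  1.73 -0.88  1.32 -2.53]
0.25 75 1 [-0.64  0.3   1.82  0.    1.02 -0.38] [-0.33  0.31  1.79 -0.5   1.06  0.19] [-0.05  0.47  1.73 -0.88  1.32  0.61]
0.25 90 0 [-0.62  0.35  1.75  0.    1.04  2.52] [-0.34  0.27  1.84 -0.52  0.94  3.1 ] [-0.04  0.38  1.88 -1.01  1.12 -2.61]
0.25 90 1 [-0.62  0.35  1.75  0.    1.04 -0.62] [-0.34  0.27  1.84 -0.52  0.94 -0.05] [-0.04  0.38  1.88 -1.01  1.12  0.54]
0.25 105 0 [-0.59  0.39  1.69  0.    1.06  2.29] [-0.35  0.24  1.89 -0.49  0.81  2.83] [-0.07  0.28  2.03 -1.16  0.91 -2.67]
0.25 105 1 [-0.59  0.39  1.69  0.    1.06 -0.85] [-0.35  0
[... 2854 characters left out ...]
[-0.33  0.24  1.9  -0.5   0.82  2.87] [-0.01  0.3   2.04 -1.16  0.94 -2.62]
0.28 105 1 [-0.59  0.39  1.69  0.    1.06 -0.85] [-0.33  0.24  1.9  -0.5   0.82 -0.28] [-0.01  0.3   2.04 -1.16  0.94  0.52]
0.28 120 0 [-0.55  0.42  1.64  0.    1.08  2.07] [-0.36  0.2   1.95 -0.43  0.69  2.55] [-0.07  0.18  2.2  -1.36  0.7  -2.66]
0.28 120 1 [-0.55  0.42  1.64  0.    1.08 -1.08] [-0.36  0.2   1.95 -0.43  0.69 -0.59] [-0.07  0.18  2.2  -1.36  0.7   0.48]
0.28 135 0 [-0.51  0.45  1.6   0.    1.09  1.84] [-0.4   0.16  1.99 -0.29  0.6   2.16] [-0.2   0.06  2.34  1.49 -0.44  0.49]
0.28 135 1 [-0.51  0.45  1.6   0.    1.09 -1.3 ] [-0.4   0.16  1.99 -0.29  0.6  -0.98] [-0.2   0.06  2.34  1.49 -0.44 -2.65]
```

The model shows j5 cannot manage an outward tip. I will tip sideways with the spout towards about +y, which needs the hand turned half round. So I open, rise, turn and grasp again.

>>> {"fn": "jog_arm", "kwargs": {"targets": [[[0,0,0,0,0,0,0],[0,0,0,0,0,0,0],[0,0,0,0,0,0,0],[0,0,0,0,0,0,0],[0,0,0,0,0,0,0],[0,0,0,30,0,0,0],[0,0,0,65,0,0,0],[0,0,0,65,0,0,0],[0,0,0,65,0,0,15],[0,0,0,65,0,0,30],[0,0,0,65,0,0,30],[0,0,0,65,0,0,30]]]}}

```text
time: 3.5
ee_pos: [0.4469, 0.169, 0.1345]
ee_rot: [-2.897, -1.215, -0.0]
contact_force: [-0.6, -0.8, -1.2]
gripper_width: 0.088
grip_force: 0.0
```

>>> {"fn": "jog_arm", "kwargs": {"targets": [[[0,0,0,0,0,0,75],[0,0,0,0,0,0,75],[0,0,0,0,0,0,75],[0,0,0,0,0,0,75],[0,0,0,0,0,0,75],[0,0,0,0,0,0,75],[0,0,0,0,0,0,75],[0,0,0,0,0,0,75],[0,0,0,0,0,0,75],[0,0,0,0,0,0,75],[0,0,0,0,0,0,75],[0,0,0,0,0,0,75]]]}}

```text
time: 4.5
ee_pos: [0.4469, 0.169, 0.1345]
ee_rot: [-1.564, -2.724, 0.0]
contact_force: [-0.4, 0.2, 1.5]
gripper_width: 0.088
grip_force: 0.0
```

>>> {"fn": "jog_arm", "kwargs": {"targets": [[[0,0,0,0,0,0,75],[0,0,0,0,0,0,75],[0,0,0,0,0,0,75],[0,0,0,0,0,0,75],[0,0,0,0,0,0,75],[0,0,0,0,0,0,75],[0,0,0,0,0,0,75],[0,0,0,0,0,0,75],[0,0,0,0,0,0,75],[0,0,0,0,0,0,75],[0,0,0,0,0,0,75],[0,0,0,0,0,0,75]]]}}

```text
time: 5.5
ee_pos: [0.447, 0.169, 0.1346]
ee_rot: [0.414, -3.114, 0.0]
contact_force: [-0.1, -0.1, 0.4]
gripper_width: 0.0881
grip_force: 0.0
```

>>> {"fn": "jog_arm", "kwargs": {"targets": [[[0,0,0,-30,0,0,0],[0,0,0,-65,0,0,0],[0,0,0,-65,0,0,0],[0,0,0,-65,0,0,0],[255,0,0,-65,0,0,0],[255,0,0,-65,0,0,0],[255,0,0,-65,0,0,0],[255,0,0,-65,0,0,0],[255,0,0,-65,0,0,0],[255,0,0,-65,0,0,0],[255,0,0,-65,0,0,0],[255,0,0,-65,0,0,0]]], "squeeze": 35}}

```text
time: 6.5
ee_pos: [0.447, 0.169, 0.0698]
ee_rot: [-0.414, 3.114, -0.0]
contact_force: [0.2, 0.4, 0.1]
gripper_width: 0.0371
grip_force: 0.0
```

>>> {"fn": "jog_arm", "kwargs": {"targets": [[[255,0,0,0,0,0,0],[255,0,0,0,0,0,0],[255,0,0,0,0,0,0],[255,0,0,0,0,0,0],[255,0,0,0,0,0,0],[255,0,0,0,0,0,0]]]}}

```text
time: 7.0
ee_pos: [0.447, 0.169, 0.0697]
ee_rot: [0.414, -3.114, 0.0]
contact_force: [-0.4, -0.1, -1.4]
gripper_width: 0.0199
grip_force: 34.7
```

```bash
python3 - <<'E'
from h import *
s=arm.observe(); print({k:np.round(s[k],4) for k in('time','joint_positions','ee_pos','ee_rot','contact_force','grip_force','gripper_width')})
snap('side','s3.png',(260,170,420,270),5)
E
```

```text
{'time': np.float64(7.0), 'joint_positions': array([ 0.113 ,  0.4653,  1.7374, -0.    ,  0.9389, -1.7221]), 'ee_pos': array([0.447 , 0.169 , 0.0697]), 'ee_rot': array([ 0.4139, -3.1142,  0.    ]), 'contact_force': array([-0.3523, -0.1357, -1.4328]), 'grip_force': np.float64(34.6802), 'gripper_width': np.float64(0.0199)}
```

View pics/s3.png

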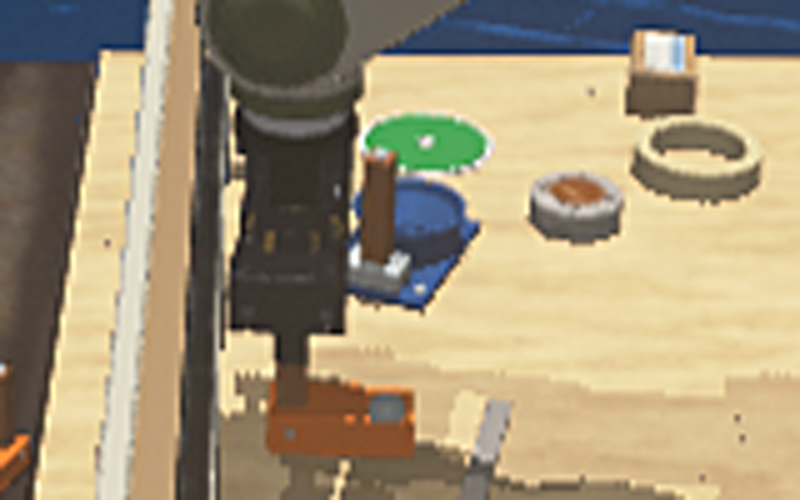

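The grasp is good: opening 19.9 mm, grip 34.7 N, and the ball is in the pan at crop (387,407). I lift gently.

>>> {"fn": "jog_arm", "kwargs": {"targets": [[[255,0,0,3,0,0,0],[255,0,0,9,0,0,0],[255,0,0,18,0,0,0],[255,0,0,30,0,0,0],[255,0,0,45,0,0,0],[255,0,0,61,0,0,0],[255,0,0,78,0,0,0],[255,0,0,95,0,0,0],[255,0,0,111,0,0,0],[255,0,0,125,0,0,0],[255,0,0,135,0,0,0],[255,0,0,140,0,0,0]]], "squeeze": 45}}

```text
time: 8.05
ee_pos: [0.4471, 0.1691, 0.2118]
ee_rot: [-0.414, 3.111, -0.0]
contact_force: [0.4, 0.5, -2.6]
gripper_width: 0.0199
grip_force: 44.7
```

>>> {"fn": "jog_arm", "kwargs": {"targets": [[[255,0,-2,0,0,0,-1],[255,0,-6,0,0,0,-3],[255,0,-12,0,0,0,-6],[255,0,-21,0,0,0,-10],[255,-1,-32,0,0,0,-14],[255,-2,-45,0,0,0,-18],[255,-3,-58,0,0,0,-22],[255,-4,-72,0,0,0,-26],[255,-5,-86,0,0,0,-30],[255,-6,-100,0,0,0,-34],[255,-7,-114,0,0,0,-38],[255,-8,-128,0,0,0,-42]]]}}

```text
time: 9.05
ee_pos: [0.4385, 0.0403, 0.2092]
ee_rot: [-0.736, -3.053, 0.0]
contact_force: [0.6, 0.3, -2.3]
gripper_width: 0.02
grip_force: 44.7
```

>>> {"fn": "jog_arm", "kwargs": {"targets": [[[255,-1,-14,0,0,0,-4],[255,-2,-28,0,0,0,-8],[255,-3,-42,0,0,0,-12],[255,-4,-56,0,0,0,-16],[255,-5,-70,0,0,0,-20],[255,-6,-84,0,0,0,-24],[255,-7,-98,0,0,0,-28],[255,-8,-112,0,0,0,-32],[255,-9,-126,0,0,0,-36],[255,-10,-140,0,0,0,-40],[255,-11,-154,0,0,0,-44],[255,-12,-168,0,0,0,-48]]]}}

```text
time: 10.05
ee_pos: [0.4264, -0.1276, 0.2092]
ee_rot: [-1.914, -2.49, 0.0]
contact_force: [-0.2, -0.0, -1.6]
gripper_width: 0.0199
grip_force: 44.7
```

>>> {"fn": "jog_arm", "kwargs": {"targets": [[[255,-1,-12,0,0,0,-4],[255,-2,-22,0,0,0,-8],[255,-3,-31,0,0,0,-12],[255,-4,-37,0,0,0,-16],[255,-4,-41,0,0,0,-19],[255,-4,-44,0,0,0,-22],[255,-4,-45,0,0,0,-24],[255,-4,-45,0,0,0,-25],[255,-4,-45,0,0,0,-25],[255,-4,-45,0,0,0,-25]]]}}

```text
time: 10.88
ee_pos: [0.4228, -0.1718, 0.2095]
ee_rot: [-2.403, -2.023, 0.0]
contact_force: [-0.7, -0.2, -2.1]
gripper_width: 0.0196
grip_force: 44.7
```

```bash
python3 - <<'E'
from ik import *
s=arm.observe(); print({k:np.round(s[k],4) for k in('time','joint_positions','ee_pos','ee_rot','contact_force','grip_force','gripper_width')})
R=Ro.from_rotvec(s['ee_rot']).as_matrix(); print(np.degrees(np.arctan2(R[1,1],R[0,1])))
snap('side','s4.png',(280,130,400,230),6)
E
```

```text
{'time': np.float64(10.8833), 'joint_positions': array([-6.4640e-01,  2.4420e-01,  1.5930e+00, -1.0000e-04,  1.3051e+00,
       -4.7510e-01]), 'ee_pos': array([ 0.4228, -0.1718,  0.2095]), 'ee_rot': array([-2.4028e+00, -2.0229e+00,  3.0000e-04]), 'contact_force': array([-0.6734, -0.2352, -2.0964]), 'grip_force': np.float64(44.6561), 'gripper_width': np.float64(0.0196)}
-9.812227220775027
```

View pics/s4.png

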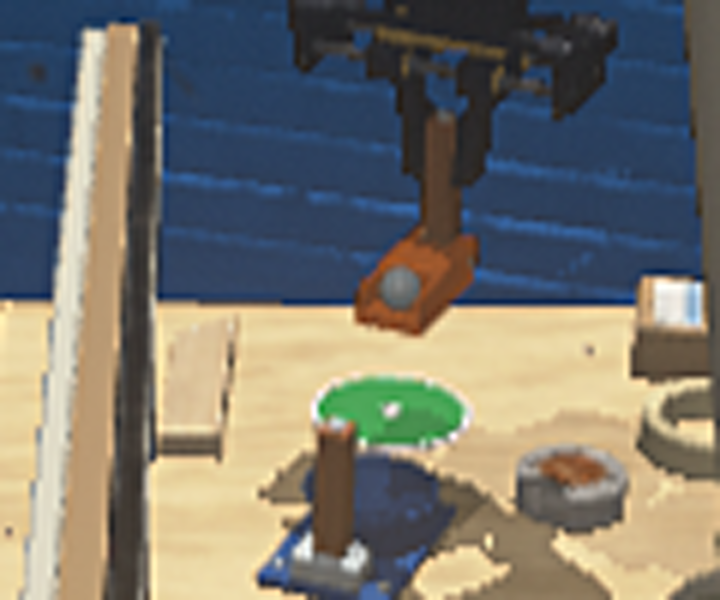

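The ball sits in the level scoop at crop (399,286), with the spout heading towards the dish. I check the position, then descend and tip slowly.

```bash
python3 - <<'E'
from h import *
p=np.array([.4228,-.1718,.1600])
for k in(.056,.06,.064): print(proj('side',p+k*np.array([.17,.985,0])), 'seen',(346.1,177.3))
E
```

```text
[346.18086252 177.23936862] seen (346.1, 177.3)
[345.725184   177.65105411] seen (346.1, 177.3)
[345.26763531 178.06442921] seen (346.1, 177.3)
```

>>> {"fn": "jog_arm", "kwargs": {"targets": [[[255,0,0,-3,0,0,0],[255,0,0,-8,0,0,0],[255,0,0,-16,0,0,0],[255,0,0,-26,0,0,0],[255,0,0,-37,0,0,0],[255,0,0,-49,0,0,0],[255,0,0,-60,0,0,0],[255,0,0,-70,0,0,0],[255,0,0,-79,0,0,0],[255,0,0,-85,0,0,0],[255,0,0,-89,0,0,0],[255,0,0,-90,0,0,0]]]}}

```text
time: 11.93
ee_pos: [0.4228, -0.1718, 0.119]
ee_rot: [-2.403, -2.022, 0.0]
contact_force: [-0.5, 0.7, -2.4]
gripper_width: 0.0194
grip_force: 44.7
```

>>> {"fn": "jog_arm", "kwargs": {"targets": [[[255,0.5,2.7,3.4,-2.46,0.42,0],[255,0.9,5.4,6.7,-4.92,0.85,0],[255,1.4,8.3,9.8,-7.39,1.27,0],[255,2.0,11.3,12.8,-9.85,1.7,0],[255,2.5,14.6,15.7,-12.3,2.12,0],[255,3.1,17.8,18.4,-14.8,2.55,0],[255,3.7,21.3,21.0,-17.2,2.97,0],[255,4.3,24.7,23.4,-19.7,3.4,0],[255,4.9,28.4,25.7,-22.2,3.82,0],[255,5.5,32.0,27.8,-24.6,4.25,0],[255,6.2,35.9,29.8,-27.1,4.67,0],[255,6.9,39.7,31.5,-29.5,5.1,0]]]}}

```text
time: 12.93
ee_pos: [0.4302, -0.132, 0.1518]
ee_rot: [2.103, 1.768, -0.563]
contact_force: [-0.3, 0.3, -1.6]
gripper_width: 0.0196
grip_force: 44.6
```

```bash
python3 - <<'E'
from ik import *
s=arm.observe(); print({k:np.round(s[k],4) for k in('time','joint_positions','ee_pos','ee_rot','contact_force','grip_force','gripper_width')})
R=Ro.from_rotvec(s['ee_rot']).as_matrix(); print('tool z',R[:,2]); u=np.array([.17,.985,0])
Rs=R@np.array([[-1,0,0],[0,1,0],[0,0,-1]]).T; print('spout',s['ee_pos']-Rs@[.079,0,.0595], 'goal .436 -.094 .06')
E
```

```text
{'time': np.float64(12.9333), 'joint_positions': array([-0.2824,  0.3516,  1.7488, -0.6057,  1.0629,  0.1974]), 'ee_pos': array([ 0.4302, -0.132 ,  0.1518]), 'ee_rot': array([ 2.1031,  1.7685, -0.5626]), 'contact_force': array([-0.3068,  0.3483, -1.6238]), 'grip_force': np.float64(44.6478), 'gripper_width': np.float64(0.0196)}
tool z [-0.0840082 -0.4936409 -0.8655988]
spout [ 0.43694124 -0.09403776  0.0607235 ] goal .436 -.094 .06
```

The spout is within 1 mm of its goal. I go on tipping at 1° per row.

>>> {"fn": "jog_arm", "kwargs": {"targets": [[[255,0.3,1.6,0.65,-0.98,0.17,0],[255,0.5,3.2,1.25,-1.97,0.34,0],[255,0.8,4.8,1.85,-2.95,0.51,0],[255,1.1,6.4,2.4,-3.94,0.68,0],[255,1.4,8.0,3.0,-4.92,0.85,0],[255,1.7,9.6,3.5,-5.91,1.02,0],[255,1.9,11.2,4.0,-6.9,1.19,0],[255,2.2,12.9,4.5,-7.88,1.36,0],[255,2.5,14.5,4.95,-8.86,1.53,0],[255,2.8,16.2,5.4,-9.85,1.7,0],[255,3.1,17.8,5.75,-10.8,1.87,0],[255,3.4,19.5,6.1,-11.8,2.04,0]]]}}

```text
time: 13.93
ee_pos: [0.4334, -0.1126, 0.1574]
ee_rot: [1.964, 1.653, -0.754]
contact_force: [-0.8, 0.1, -1.8]
gripper_width: 0.0197
grip_force: 44.6
```

>>> {"fn": "jog_arm", "kwargs": {"targets": [[[255,0.3,1.7,0.3,-0.98,0.17,0],[255,0.6,3.3,0.6,-1.97,0.34,0],[255,0.9,5.0,0.8,-2.95,0.51,0],[255,1.2,6.7,1.0,-3.94,0.68,0],[255,1.4,8.4,1.2,-4.92,0.85,0],[255,1.7,10.1,1.35,-5.91,1.02,0],[255,2.0,11.8,1.5,-6.9,1.19,0],[255,2.3,13.5,1.6,-7.88,1.36,0],[255,2.6,15.2,1.7,-8.86,1.53,0],[255,2.9,16.9,1.75,-9.85,1.7,0],[255,3.2,18.6,1.8,-10.8,1.87,0],[255,3.5,20.3,1.8,-11.8,2.04,0]]]}}

```text
time: 14.93
ee_pos: [0.4368, -0.0923, 0.1592]
ee_rot: [1.817, 1.528, -0.925]
contact_force: [0.4, 0.2, -1.0]
gripper_width: 0.0197
grip_force: 44.6
```

>>> {"fn": "jog_arm", "kwargs": {"targets": [[[255,0,0,0,0,0,0],[255,0,0,0,0,0,0],[255,0,0,0,0,0,0],[255,0,0,0,0,0,0],[255,0,0,0,0,0,0],[255,0,0,0,0,0,0]]]}}

```text
time: 15.43
ee_pos: [0.4368, -0.0926, 0.1593]
ee_rot: [1.818, 1.529, -0.923]
contact_force: [0.3, 0.1, -1.4]
gripper_width: 0.0194
grip_force: 44.6
```

```bash
python3 - <<'E'
from ik import *
s=arm.observe(); print({k:np.round(s[k],4) for k in('time','joint_positions','ee_pos','contact_force','grip_force','gripper_width')})
R=Ro.from_rotvec(s['ee_rot']).as_matrix()
Rs=R@np.array([[-1,0,0],[0,1,0],[0,0,-1]]).T; print('spout',s['ee_pos']-Rs@[.079,0,.0595],np.degrees(np.arccos(-R[2,2])))
a=eyes.camera('side')[150:270,300:380]; b=eyes.camera('top')[150:270,300:380]
cv2.imwrite('pics/p.png',cv2.resize(np.hstack([a,b]),None,fx=5,fy=5,interpolation=cv2.INTER_CUBIC))
print(proj('side',[.438,-.0845,.0205])-[300,150],proj('top',[.438,-.0845,.0205])-[300,150])
E
```

```text
{'time': np.float64(15.4333), 'joint_positions': array([-0.0235,  0.4937,  1.7369, -0.9777,  1.3001,  0.6259]), 'ee_pos': array([ 0.4368, -0.0926,  0.1593]), 'contact_force': array([ 0.3403,  0.073 , -1.4127]), 'grip_force': np.float64(44.6448), 'gripper_width': np.float64(0.0194)}
spout [ 0.43659752 -0.09410502  0.06037048] 53.880752036122594
[40.8273271  64.69979235] [45.15642196 65.50158047]
```

View pics/p.png

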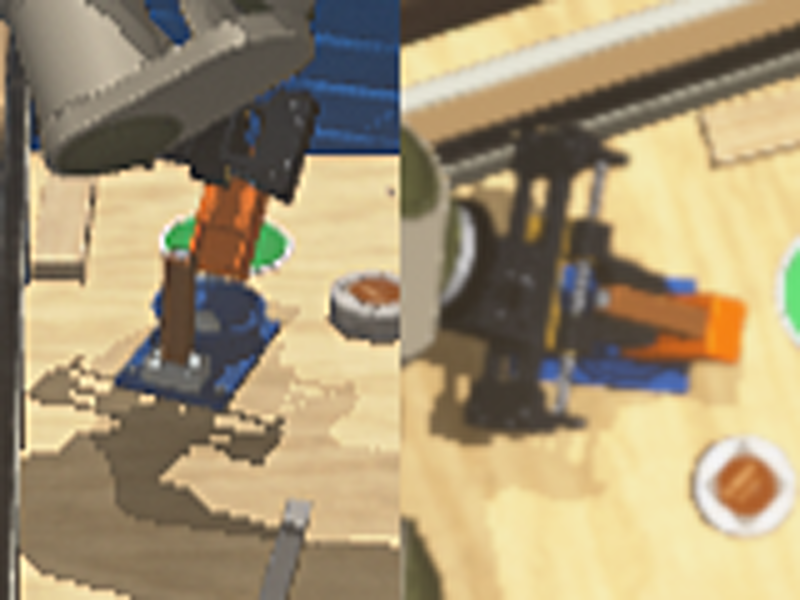

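The picture shows the ball in the dish at panel pixel (208,322), which matches the predicted middle (204,323). I now untip, raised, and carry the empty scoop back to its free starting spot.

>>> {"fn": "jog_arm", "kwargs": {"targets": [[[255,0,0,15,0,0,0],[255,0,0,40,0,0,0],[255,-2,-11,50.6,6.6,-1.15,0],[255,-4,-21,50.6,13.3,-2.3,0],[255,-5.5,-31,50.6,19.9,-3.44,0],[255,-7,-41,50.6,26.5,-4.59,0],[255,-8.5,-51,50.6,33.2,-5.74,0],[255,-10,-61,50.6,39.8,-6.88,0],[255,-12,-71,50.6,46.5,-8.03,0],[255,-13.8,-79.5,50.6,53.1,-9.18,0],[255,-13.8,-79.5,50.6,53.1,-9.18,0],[255,-13.8,-79.5,50.6,53.1,-9.18,0]]]}}

```text
time: 16.53
ee_pos: [0.4223, -0.1734, 0.2096]
ee_rot: [2.407, 2.018, -0.002]
contact_force: [-0.0, 0.7, -2.0]
gripper_width: 0.0193
grip_force: 44.6
```

>>> {"fn": "jog_arm", "kwargs": {"targets": [[[255,1,8,0,0,0,4],[255,3,26,0,0,0,10],[255,4,46,0,0,0,16],[255,6,66,0,0,0,22],[255,7,86,0,0,0,28],[255,8,106,0,0,0,34],[255,10,126,0,0,0,40],[255,11,146,0,0,0,46],[255,12,166,0,0,0,52],[255,14,186,0,0,0,58],[255,15,206,0,0,0,64],[255,16,226,0,0,0,70]]]}}

```text
time: 17.53
ee_pos: [0.4382, 0.0561, 0.2096]
ee_rot: [0.798, 3.038, -0.003]
contact_force: [0.1, -0.3, -1.2]
gripper_width: 0.0196
grip_force: 44.6
```

>>> {"fn": "jog_arm", "kwargs": {"targets": [[[255,1,20,0,0,0,6],[255,3,40,0,0,0,12],[255,4,60,0,0,0,18],[255,5,80,0,0,0,24],[255,6,95,0,0,0,30],[255,7,105,0,0,0,36],[255,8,112,0,0,0,41],[255,8,115,0,0,0,45],[255,8,115,0,0,0,45],[255,8,115,0,0,0,45]]]}}

```text
time: 18.37
ee_pos: [0.4462, 0.1698, 0.2096]
ee_rot: [0.414, -3.114, 0.002]
contact_force: [0.2, 0.5, -1.8]
gripper_width: 0.0194
grip_force: 44.6
```

>>> {"fn": "jog_arm", "kwargs": {"targets": [[[255,0,0,-10,0,0,0],[255,0,0,-28,0,0,0],[255,0,0,-48,0,0,0],[255,0,0,-68,0,0,0],[255,0,0,-88,0,0,0],[255,0,0,-105,0,0,0],[255,0,0,-118,0,0,0],[255,0,0,-127,0,0,0],[255,0,0,-133,0,0,0],[255,0,0,-137,0,0,0],[255,0,0,-139,0,0,0],[255,0,0,-139,0,0,0]]]}}

```text
time: 19.37
ee_pos: [0.4471, 0.169, 0.0708]
ee_rot: [-0.414, 3.114, -0.0]
contact_force: [0.1, 0.4, -0.9]
gripper_width: 0.0194
grip_force: 44.6
```

>>> {"fn": "jog_arm", "kwargs": {"targets": [[[255,0,0,-0.6,0,0,0],[255,0,0,-1.2,0,0,0],[255,0,0,-1.2,0,0,0],[0,0,0,-1.2,0,0,0],[0,0,0,-1.2,0,0,0],[0,0,0,-1.2,0,0,0],[0,0,0,-1.2,0,0,0],[0,0,0,-1.2,0,0,0],[0,0,0,-1.2,0,0,0],[0,0,0,-1.2,0,0,0],[0,0,0,-1.2,0,0,0]]]}}

```text
time: 20.28
ee_pos: [0.447, 0.169, 0.0695]
ee_rot: [0.414, -3.114, 0.0]
contact_force: [-1.0, 0.9, 0.4]
gripper_width: 0.0708
grip_force: 0.0
```

>>> {"fn": "jog_arm", "kwargs": {"targets": [[[0,0,0,5,0,0,0],[0,0,0,20,0,0,0],[0,0,0,45,0,0,0],[0,0,0,80,0,0,0],[0,0,0,110,0,0,0],[0,0,0,130,0,0,0],[0,0,0,130,0,0,0]]]}}

```text
time: 20.87
ee_pos: [0.4484, 0.1692, 0.2038]
ee_rot: [-0.413, 3.106, -0.0]
contact_force: [-0.3, 0.7, 0.2]
gripper_width: 0.0884
grip_force: 0.0
```

```bash
python3 - <<'E'
from ik import *
s=arm.observe(); print({k:np.round(s[k],4) for k in('time','joint_positions','ee_pos','ee_rot','contact_force','gripper_width')})
# pour-flow target joint check for the tray: grip pose, tool y options
R0=Ro.from_rotvec(s['ee_rot']).as_matrix(); cur=np.degrees(np.arctan2(R0[1,1],R0[0,1])); print('tooly',cur)
for turn in (-4.6-cur, 85.4-cur, -94.6-cur):
    R=Ro.from_euler('z',turn,degrees=True).as_matrix()@R0
    for nm,p in(('tray',[.443,-.019,.07]),('pad',[.47,-.182,.17])): print(round(turn,1),nm,ik(p,R,.25,h_of(.25)).round(2))
im=eyes.camera('side'); cv2.imwrite('side_after.png',im)
old=cv2.imread('side0raw.png')
# compare scoop grip top location & patches: template match of old scoop region
for nm,(x0,y0,x1,y1) in dict(scoop=(312,240,346,264),tray_grip=(326,198,342,228)).items():
    t=old[y0:y1,x0:x1]; r=cv2.matchTemplate(im[y0-12:y1+12,x0-12:x1+12],t,cv2.TM_CCOEFF_NORMED); _,m,_,l=cv2.minMaxLoc(r); print(nm,m,np.array(l)-12)
E
```

```text
{'time': np.float64(20.8667), 'joint_positions': array([ 0.1132,  0.2855,  1.5513, -0.    ,  1.2968, -1.7221]), 'ee_pos': array([0.4484, 0.1692, 0.2038]), 'ee_rot': array([-4.1330e-01,  3.1062e+00, -2.0000e-04]), 'contact_force': array([-0.3316,  0.6639,  0.1727]), 'gripper_width': np.float64(0.0884)}
tooly 105.15820948358093
-109.8 tray [-0.31  0.37  1.89 -0.01  0.88 -0.22]
-109.8 pad [-0.6   0.37  1.56 -0.01  1.2  -0.52]
-19.8 tray [-0.31  0.36  1.9   0.    0.87 -1.8 ]
-19.8 pad [-0.61  0.37  1.57  0.    1.2  -2.1 ]
-199.8 tray [-0.31  0.37  1.89 -0.    0.89  1.34]
-199.8 pad [-0.6   0.38  1.55 -0.    1.21  1.05]
scoop 0.33474481105804443 [0 0]
tray_grip 0.9489102363586426 [0 0]
```

>>> {"fn": "jog_arm", "kwargs": {"targets": [[[0,0,-15,0,0,0,-4],[0,-1,-45,0,0,0,-8],[0,-2,-80,0,0,0,-12],[0,-3,-115,0,0,0,-16],[0,-4,-150,0,0,0,-19.8],[0,-4,-178,0,0,0,-19.8],[0,-4,-188,0,0,0,-19.8],[0,-4,-188,0,0,0,-19.8],[0,-4,-188,0,0,0,-19.8]]]}}

```text
time: 21.67
ee_pos: [0.4427, -0.0185, 0.1988]
ee_rot: [-0.129, -3.137, -0.001]
contact_force: [-0.5, 0.3, -0.2]
gripper_width: 0.0883
grip_force: 0.0
```

```bash
python3 - <<'E'
from ik import *
s=arm.observe(); print({k:np.round(s[k],4) for k in('time','ee_pos','ee_rot')})
for n,z in(('top',.002),('side',.002)):
    im=eyes.camera(n); hsv=cv2.cvtColor(im,cv2.COLOR_BGR2HSV)
    m=cv2.inRange(hsv,(50,100,60),(80,255,255)); k,l,st,c=cv2.connectedComponentsWithStats(m)
    i=1+np.argmax(st[1:,4]); 
    cs,_=cv2.findContours((l==i).astype(np.uint8),cv2.RETR_EXTERNAL,cv2.CHAIN_APPROX_NONE); e=cv2.fitEllipse(cs[0])
    print(n,'pad px',st[i],e[0],at_z(n,e[0],z))
    if n=='side': a=im[190:290,290:390]
    else: b=im[190:290,250:350]
cv2.imwrite('pics/v.png',cv2.resize(np.hstack([a,b]),None,fx=4,fy=4,interpolation=cv2.INTER_CUBIC))
E
```

```text
{'time': np.float64(21.6667), 'ee_pos': array([ 0.4427, -0.0185,  0.1988]), 'ee_rot': array([-1.2860e-01, -3.1374e+00, -1.3000e-03])}
top pad px [377 196  26  26 516] (389.738037109375, 208.24462890625) [ 0.4663174  -0.24696775  0.002     ]
side pad px [101 208  64 103 219] (130.40072631835938, 261.4016418457031) [0.99189128 0.38002514 0.002     ]
```

View pics/v.png

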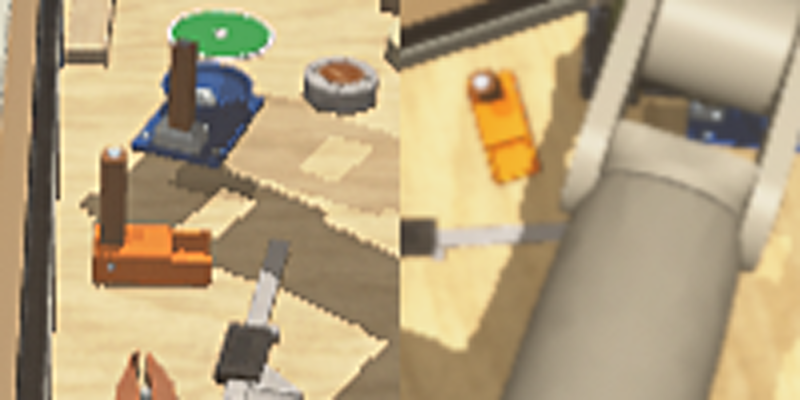

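The scoop stands upright and empty (left panel, (150,255)), the ball lies in the dish at (205,97), and the pad is at top (389.7,208.2), which gives (0.466,-0.247). I now descend on the tray grip and close along the tray's long axis.

>>> {"fn": "jog_arm", "kwargs": {"targets": [[[0,0,0,-15,0,0,0],[0,0,0,-45,0,0,0],[0,0,0,-80,0,0,0],[0,0,0,-110,0,0,0],[0,0,0,-125,0,0,0],[0,0,0,-130,0,0,0],[0,0,0,-130,0,0,0],[0,0,0,-130,0,0,0],[150,0,0,-130,0,0,0],[150,0,0,-130,0,0,0],[150,0,0,-130,0,0,0],[150,0,0,-130,0,0,0]]], "squeeze": 10}}

```text
time: 22.77
ee_pos: [0.4432, -0.019, 0.0701]
ee_rot: [0.127, 3.138, -0.001]
contact_force: [-0.3, 0.4, -0.3]
gripper_width: 0.0637
grip_force: 0.0
```

>>> {"fn": "jog_arm", "kwargs": {"targets": [[[255,0,0,0,0,0,0],[255,0,0,0,0,0,0],[255,0,0,0,0,0,0],[255,0,0,0,0,0,0],[255,0,0,0,0,0,0],[255,0,0,0,0,0,0],[255,0,0,0,0,0,0],[255,0,0,0,0,0,0],[255,0,0,0,0,0,0],[255,0,0,0,0,0,0]]]}}

```text
time: 23.6
ee_pos: [0.4429, -0.019, 0.0694]
ee_rot: [-0.127, -3.139, 0.0]
contact_force: [0.4, -1.7, -2.2]
gripper_width: 0.0198
grip_force: 10.0
```

>>> {"fn": "jog_arm", "kwargs": {"targets": [[[255,0,0,0,0,0,0],[255,0,0,0,0,0,0],[255,0,0,0,0,0,0],[255,0,0,0,0,0,0]]], "squeeze": 55}}

```text
time: 23.93
ee_pos: [0.4429, -0.019, 0.0695]
ee_rot: [-0.127, -3.139, -0.0]
contact_force: [1.1, -0.9, -2.2]
gripper_width: 0.0194
grip_force: 55.0
```

```bash
python3 - <<'E'
from h import *
s=arm.observe(); print({k:np.round(s[k],4) for k in('time','ee_pos','ee_rot','contact_force','moment','grip_force','gripper_width')})
E
```

```text
{'time': np.float64(23.9333), 'ee_pos': array([ 0.4429, -0.019 ,  0.0695]), 'ee_rot': array([-1.2750e-01, -3.1388e+00, -1.0000e-04]), 'contact_force': array([ 1.1474, -0.9136, -2.217 ]), 'moment': array([-0.1423, -0.1485,  0.0507]), 'grip_force': np.float64(54.9941), 'gripper_width': np.float64(0.0194)}
```

>>> {"fn": "jog_arm", "kwargs": {"targets": [[[255,0,0,1,0,0,0],[255,0,0,3,0,0,0],[255,0,0,7,0,0,0],[255,0,0,12,0,0,0],[255,0,0,18,0,0,0],[255,0,0,24,0,0,0],[255,0,0,30,0,0,0],[255,0,0,35,0,0,0],[255,0,0,38,0,0,0],[255,0,0,40,0,0,0],[255,0,0,40,0,0,0],[255,0,0,40,0,0,0]]]}}

```text
time: 24.93
ee_pos: [0.4429, -0.019, 0.1095]
ee_rot: [-0.128, -3.139, -0.0]
contact_force: [0.5, -0.3, -4.6]
gripper_width: 0.0195
grip_force: 55.0
```

```bash
cat > tr.py <<'E'
from h import *
s=arm.observe(); print({k:np.round(s[k],4) for k in('time','ee_pos','ee_rot','contact_force','moment','grip_force','gripper_width')})
im=eyes.camera('side'); hsv=cv2.cvtColor(im,cv2.COLOR_BGR2HSV)
p=s['ee_pos']; th=np.radians(-4.6); X=np.array([np.cos(th),np.sin(th),0]);Y=np.array([-np.sin(th),np.cos(th),0])
O=p-[0,0,.07]; print('pred dish ball',proj('side',O-.066*Y+[0,0,.0205]))
m=cv2.inRange(hsv,(105,110,30),(125,255,255))
c=np.array([O+a*.042*X+b*Y+[0,0,.008] for a,b in((1,.019),(-1,.019),(-1,-.111),(1,-.111))]); q=np.array([proj('side',k) for k in c]); print('pred corners',q.round(1).tolist())
x0,y0=q.min(0).astype(int)-8; x1,y1=q.max(0).astype(int)+8
sub=m[y0:y1,x0:x1]; ys,xs=np.nonzero(sub); ys+=y0; xs+=x0
for nm,f in(('left',xs),('right',-xs),('bottom',-ys),('top',ys)): i=f==f.min(); print(nm,xs[i].mean(),ys[i].mean())
g=im[y0:y1,x0:x1].astype(int); sat=hsv[y0:y1,x0:x1,1]; b=(sat<70)&(g.sum(2)>250); 
u,v=proj('side',O-.066*Y+[0,0,.0205]).astype(int); w=im[v-9:v+9,u-9:u+9]; hw=hsv[v-9:v+9,u-9:u+9]
bb=(hw[...,1]<110); yy,xx=np.nonzero(bb); print('greyish near dish',len(xx),xx.mean()+u-9,yy.mean()+v-9)
E
python3 tr.py
```

```text
{'time': np.float64(24.9333), 'ee_pos': array([ 0.4429, -0.019 ,  0.1095]), 'ee_rot': array([-1.2750e-01, -3.1389e+00, -1.0000e-04]), 'contact_force': array([ 0.4914, -0.2521, -4.6215]), 'moment': array([ 0.2371, -0.0303,  0.0239]), 'grip_force': np.float64(54.9576), 'gripper_width': np.float64(0.0195)}
pred dish ball [341.37089475 205.33252712]
pred corners [[322.0, 216.7], [344.4, 221.6], [355.9, 205.1], [334.8, 200.8]]
left 323.0 216.5
right 355.0 206.0
bottom 326.5 218.0
top 342.0 197.0
greyish near dish 207 340.32367149758454 204.93719806763286
```

The plate corners match the level prediction to within a pixel, and the ball is at its place. I raise the rest of the way and carry smoothly to the pad.

>>> {"fn": "jog_arm", "kwargs": {"targets": [[[255,0,0,1,0,0,0],[255,0,0,4,0,0,0],[255,0,0,9,0,0,0],[255,0,0,16,0,0,0],[255,0,0,24,0,0,0],[255,0,0,33,0,0,0],[255,0,0,42,0,0,0],[255,0,0,50,0,0,0],[255,0,0,56,0,0,0],[255,0,0,60,0,0,0],[255,0,0,62,0,0,0],[255,0,0,62,0,0,0]]]}}

```text
time: 25.98
ee_pos: [0.443, -0.019, 0.1718]
ee_rot: [0.127, 3.139, -0.0]
contact_force: [-0.7, -0.6, -4.5]
gripper_width: 0.0195
grip_force: 55.0
```

>>> {"fn": "jog_arm", "kwargs": {"targets": [[[255,0,-1,0,0,0,0],[255,0.4,-2.5,0,0,0,0],[255,0.9,-5,0,0,0,0],[255,1.4,-8,0,0,0,0],[255,2.1,-12,0,0,0,0],[255,2.8,-16,0,0,0,0],[255,3.7,-21,0,0,0,0],[255,4.6,-26,0,0,0,0],[255,5.7,-32,0,0,0,0],[255,6.7,-38,0,0,0,0],[255,8.0,-45,0,0,0,0],[255,9.2,-52,0,0,0,0]]]}}

```text
time: 26.98
ee_pos: [0.4523, -0.0718, 0.1716]
ee_rot: [0.128, 3.139, -0.0]
contact_force: [0.6, -1.8, -3.7]
gripper_width: 0.0196
grip_force: 55.0
```

>>> {"fn": "jog_arm", "kwargs": {"targets": [[[255,1.2,-7,0,0,0,0],[255,2.5,-14,0,0,0,0],[255,3.7,-21,0,0,0,0],[255,5.0,-28,0,0,0,0],[255,6.2,-35,0,0,0,0],[255,7.5,-42,0,0,0,0],[255,8.7,-49,0,0,0,0],[255,9.9,-56,0,0,0,0],[255,11.2,-63,0,0,0,0],[255,12.2,-69,0,0,0,0],[255,13.3,-75,0,0,0,0],[255,14.2,-80,0,0,0,0]]]}}

```text
time: 27.98
ee_pos: [0.4665, -0.1517, 0.1715]
ee_rot: [-0.128, -3.139, 0.0]
contact_force: [-0.5, 0.1, -4.0]
gripper_width: 0.0196
grip_force: 55.0
```

>>> {"fn": "jog_arm", "kwargs": {"targets": [[[255,0.9,-5,0,0,0,0],[255,1.6,-9,0,0,0,0],[255,2.3,-13,0,0,0,0],[255,3.0,-17,0,0,0,0],[255,3.6,-20,0,0,0,0],[255,4.1,-23,0,0,0,0],[255,4.6,-26,0,0,0,0],[255,5.0,-28,0,0,0,0],[255,5.2,-29.5,0,0,0,0],[255,5.3,-30,0,0,0,0],[255,5.3,-30,0,0,0,0],[255,5.3,-30,0,0,0,0]]]}}

```text
time: 28.98
ee_pos: [0.4716, -0.1809, 0.1715]
ee_rot: [-0.127, -3.139, -0.0]
contact_force: [0.2, 0.8, -3.8]
gripper_width: 0.0196
grip_force: 55.0
```

```bash
python3 tr.py; python3 - <<'E'
from h import *
R=cv2.Rodrigues(arm.observe()['ee_rot'])[0]; print('tool z',R[:,2])
im=eyes.camera('side'); hsv=cv2.cvtColor(im,cv2.COLOR_BGR2HSV); u,v=map(int,proj('side',[.4663,-.247,.1225]))
print(u,v); w=hsv[v-8:v+9,u-10:u+11,1]; print(w)
E
```

```text
{'time': np.float64(28.9833), 'ee_pos': array([ 0.4716, -0.1809,  0.1715]), 'ee_rot': array([-1.2750e-01, -3.1389e+00, -2.0000e-04]), 'contact_force': array([ 0.1864,  0.7801, -3.777 ]), 'moment': array([ 0.2326, -0.098 , -0.0258]), 'grip_force': np.float64(54.9577), 'gripper_width': np.float64(0.0196)}
pred dish ball [345.5961577  171.49599076]
pred corners [[327.7, 181.0], [348.6, 185.0], [359.1, 171.9], [339.3, 168.4]]
left 319.0 169.5
right 366.0 170.0
bottom 347.0 185.0
top 343.0263157894737 160.0
greyish near dish 193 343.3730569948186 171.86010362694302
tool z [-9.39104074e-05  8.31331888e-05 -9.99999992e-01]
345 171
[[157 107  26  16  22  11  16  54 112  43  29 144 142 120 123 129 123 127
  126 127 129]
 [139  97  37  21  21  21  23  63 124  43  60 132 133 125 137 119 109 155
  135 135 107]
 [131 113  32  21  27  22  16  52 126  75 122 124 125 123 133 117 109 138
  129 172 171]
 [130  95  49  27  16  21  27  84  54 147 134 129 122 118 112 114 117 118
  108 151 154]
 [140  67  11  23   6   6  11  88  21 157 144 141 140 136 132 130 121 115
  108 102 109]
 [123 123  19 126  84  
[... 345 characters left out ...]
3 120 109 108 113 110  27  51  46  46  27  94 117 118 117 111
  101  75 135]
 [ 76  68  99 123 115 111 114 109  13 109 105  99  79  91  74  71  64  69
   57  75 143]
 [ 90  89  98 116 112 111 116 108   9  98  84  81  81  76  70  65  59  73
   68  69 115]
 [ 59  17 106 123 111 110 116 114  10  81  76  63  62  63  59  67  69  69
   68  66  75]
 [  9  14 116 135 123 119 126  90   6   3  17  43  68  69  65  67  73  67
   69  62  66]
 [ 12   8  28  57  50 109 108  29   3  11   8  15  76  67  64  70  64  58
   62 100  59]
 [  9   5   3   5   3  16  19   6   5   8  11   9  80  65  61  56  49  71
  137  88 115]
 [  7   5   3   2   5   2   5   3   7  11  14   9  69  70  67 132 132 135
  133  27 135]]
```

>>> {"fn": "jog_arm", "kwargs": {"targets": [[[255,0,0,0,0,0,0],[255,0,0,0,0,0,0],[255,0,0,0,0,0,0],[255,0,0,0,0,0,0],[255,0,0,0,0,0,0],[255,0,0,0,0,0,0],[255,0,0,0,0,0,0],[255,0,0,0,0,0,0],[255,0,0,0,0,0,0],[255,0,0,0,0,0,0],[255,0,0,0,0,0,0],[255,0,0,0,0,0,0]]]}}

```text
time: 30.08
ee_pos: [0.4717, -0.181, 0.1716]
ee_rot: [0.128, 3.139, -0.0]
contact_force: [-0.1, 0.6, -3.6]
gripper_width: 0.0196
grip_force: 55.0
```

```bash
python3 -c "
from station import arm
s=arm.observe(); print(s['ee_pos'],abs(s['qd']).max(),s['contact_force'])
print(arm.close_job())"
```

```text
[ 0.47168822 -0.1809945   0.17155721] 0.0016156112687345386 [-0.11059252  0.56484781 -3.60638364]
the job is handed in; nothing more can be done
None
```

The job is handed in at about 30 s: the empty scoop stands back on the bench, and the tray is held level and still about 10 cm above the pad, with the ball in the dish over the pad's middle; no verdict was returned.

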